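# Number the sanding blocks in the marking press

### The arm

A 6-joint arm with a two-finger parallel gripper is mounted at the origin on the work surface. World frame = base frame: x ahead of the robot, y to its left, z up, the work surface at z = 0. Lengths are in mm, angles in rad, forces in N, time in s.
With the tool pointing down it reaches from about 400 to 925 mm from the base axis. Payload 12.5 kg.
Tool frame: the origin (TCP) lies midway between the tips of the shut fingers; the grasp point (between the pads) lies 19 mm behind it; z points along the fingers, y is the line along which they close (so a half turn about z gives the same grasp; the last joint's range is limited). The gripper opens to 95 mm and grips with 3 to 60 N. Pads are 20 mm wide; open, the fingers measure 119 mm over their backs; the gripper's body (75 mm by 180 mm) begins 59 mm behind the grasp point.
Start: joints at [-1.336, 0.491, 1.559, -0, 1.092, -0.106], TCP at [208.924, -589.065, 214.661] pointing down, gripper open.
Joint ranges: [-3.1, 3.1], [-0.84, 2.19], [0.05, 2.79], [-1.13, 4.28], [0.06, 2.93], [-2.69, 2.69]. Speed limits (rad/s): [2.22, 2.22, 2.79, 3.14, 3.14, 3.14].

### API

Orientations are given as [roll, pitch, yaw] about the fixed x, y, z axes, in that order (R = Rz(yaw) Ry(pitch) Rx(roll)).
In Python, from cell import env gives the robot as it stands.
- The arm moves only by the shell command python3 -m inch 'ROWS'. ROWS is JSON, a list of rows, each a list of 7 numbers: the turn, a rotation vector about the tool's x, y, z in rad, then the shift along the tool's x, y, z in cm, then the closure, from -1 (fully open) to 1 (shut). A call has 1 to 20 rows; each row shifts and turns the commanded pose from where the row before left it, along the tool's axes as they then stand; what a row does not reach is not made up. A row lasts 1/8 s, in which the tool goes at most 62.5 mm and 10.7 degrees, less where a joint would pass 70% of its speed; a pose out of reach is approached as far as the arm can. A call with a gripper value outside its range is refused whole. The fingers move at their own pace and stop on an object; the grip force is fixed at half the most. Time passes only in rows, so rows that do not move let the fingers close. It gives the time, the measured TCP pose, the force, the opening and the grip force at its end, in the units of the state.
- env.state(): the state, without advancing time (a new reading comes with each control period).
- env.read_camera(name): name is "scene" or "side" or "wrist"; returns a dict with "img" (384x512x3 uint8, red, green, blue), "depth" (384x512 float32, mm along the optical axis (not along the pixel's ray), 0 where there is no reading), "fx", "fy", "cx", "cy" (pixels), "position" and "orientation" of the camera in the world. Camera axes: x right, y down, z forward; pixel columns grow to the right and rows downward; lengths in mm; the calibration is good to about 2 mm. A picture is of the moment at which its call begins.
- env.job_done(): hands the job in; it is judged then, once.
Trained networks look in a picture, given as the dict that the camera call returned (one of the last four; its "shot" number tells which), for a name from the list of things; names that differ only in an ending like _2 or _b are one class to them, and where a whole thing is asked for, a point or a joint stands for the part that bears it (a point fixed in the world has none). Each returns a list of dicts, best first, with "score" (0 to 1); they miss things now and then, are a little off and sometimes report something else, mostly with a low value. They report only what shows in the picture. A call takes as long as a camera call. They do not tell look-alikes from the thing itself.
- env.find_in(picture, target): "centre" ([x, y, z] in mm, in the coordinates of the camera as it stood for that picture, good to about 4 mm: the middle of the surface that is visible of it).
- env.trace(picture, target): "mask" (384x512 bool, what is visible of it).
The state is a dict: "t": time; "joints": joint angles; "qvel": joint speeds; "tau": joint torques, N m; "eef_pos": TCP position; "tcp_rot": TCP orientation; "ft_force": force on the tool from outside, world axes, zero at the start; "moment": the same for the moment, N m; "opening": opening from 0.0 (shut) to 1.0 (fully open); "grip_force": force on a finger pad.
Only numpy, scipy, OpenCV 4.12 (cv2) and the standard library are available. Lean on these libraries where they do the work, as an engineer would, in place of code of your own. Each camera call takes 0.05 s, during which the arm holds its last target. There are 200 camera calls.

### The job

Turn the air valve on, then number the sanding blocks lying on the bench (two or three of them) in the marking press, shortest first: lay each one lengthwise on the press bed, cork down, centred on the steel strip with its end up against the stop under the plunger, and push the plunger fully down (never with the air off). Put every numbered block flat and cork down in the plywood tray, not stacked, and turn the air fully off again when all are done. Leave the glue bottle, the tin and the plane where they are.

Things in the scene. Friction and masses are not known exactly. Their poses are not given: they have to be found in the camera images.
- press: Fixed grey press, bed plate 220 x 140 x 10 mm; origin at its underside. x runs along the bed from the open loading end (x = -120 mm) to the stop (x = 40) and the column (x = 52 to 97, 50 wide). An overhanging arm (x = 3 to 96, 50 wide, z = 78 to 108 mm) carries the plunger; blocks slide in under it along +x. Nothing stands beside the bed.
- bed_stop (a point): Point on the bed's upper face (10 mm above the bench) at the middle of the end stop's face; same axes as the press. The stop is 22 mm high and 70 mm wide. A block in place lies at its -x side, its end touching this point. The plunger axis is 16 mm from it towards -x. A 47 mm wide steel strip along the bed marks the centre line (y = 0).
- plunger_top (a point): Middle of the top of the plunger's black mushroom head, 38 mm in diameter, 142 mm above the bench when up; it moves with the plunger.
- plunger (a joint): Plunger travel in m: 0 up, 0.022 down on its stop. Spring: about 5 N at the start, 11 N at the stop; comes up by itself. Its rubber die just reaches the top of a block on the bed at the bottom and stands 22 mm above it when up.
- valve_hinge (a point): Point on the upright axis of the air valve handle, at the handle's mid-height, 102 mm above the bench. The fixed brass and steel valve under it sits on a pipe loop (120 mm long, along the handle's open direction).
- valve_grip (a point): Point on the valve handle, 65 mm out from the hinge axis, at mid-height; moves with the handle. The handle is a flat steel bar 16 mm wide, 14 mm high (95 to 109 mm above the bench) and reaches 90 mm from the axis; its upper side is free. It can be pinched from above or pushed.
- valve_handle (a joint): Handle angle in rad: 0 closed (across the pipe, pointing roughly to the robot), 1.571 open (along the pipe); grows counter-clockwise seen from above. Stays where it is left; needs about 2 N at the grip point.
- block_short: Loose beech sanding block on a cork sole, 120 mm long (x), 45 mm wide (y), 36 mm high (z), grooved along its long sides; origin at the centre of its underside, z up with the cork down. The short one of the blocks; may be absent. Either end may go to the stop.
- block_mid: Loose beech sanding block on a cork sole, 150 mm long (x), 45 mm wide (y), 36 mm high (z), grooved along its long sides; origin at the centre of its underside, z up with the cork down. The middle one of the blocks; may be absent. Either end may go to the stop.
- block_long: Loose beech sanding block on a cork sole, 180 mm long (x), 45 mm wide (y), 36 mm high (z), grooved along its long sides; origin at the centre of its underside, z up with the cork down. The long one of the blocks; may be absent. Either end may go to the stop.
- tray_in (a point): Centre of the upper face of the floor of the fixed plywood tray, 6 mm above the bench. Inside the tray is 218 mm (x) by 268 mm (y), its rim 6 mm thick and 8 mm above its floor.
- glue_bottle: White glue bottle, 60 mm in diameter, 170 mm high, standing; bystander. Origin under its centre.
- tin: Rectangular steel tin, 60 x 100 x 150 mm, with a black cap, standing; bystander. Origin under its centre.
- plane: Small steel block plane 160 x 50 x 60 mm; bystander. Origin under its centre.
Not all that is in view belongs to the job. Leave any purple, red or yellow look-alike of the block_short alone.

How it is judged (in metres and radians):
On the way, in this order (a step that is already met when the one before it is completed fails the run):
1. the air valve is turned fully on (value of joint valve_handle above 1.45 rad), for 0.2 s.
2. the short block (if there) lies cork down on the press bed, centred and against the stop, and the plunger is pushed fully down (22 mm: its top goes from 132 to 110 mm above the block's underside) (z of plunger_top in the frame of block_short between 0.104 and 0.1125 m and x of block_short in the frame of bed_stop between -0.072 and -0.054 m and y of block_short in the frame of bed_stop between -0.01 and 0.01 m and z of block_short in the frame of bed_stop between -0.004 and 0.004 m and angle between the x axis of block_short and the x axis of press, either way round below 0.15 rad and angle between block_short's own z axis and vertical below 0.1 rad), for 0.1 s.
3. the middle block (if there) lies cork down on the press bed, centred and against the stop, and the plunger is pushed fully down (22 mm: its top goes from 132 to 110 mm above the block's underside) (z of plunger_top in the frame of block_mid between 0.104 and 0.1125 m and x of block_mid in the frame of bed_stop between -0.087 and -0.069 m and y of block_mid in the frame of bed_stop between -0.01 and 0.01 m and z of block_mid in the frame of bed_stop between -0.004 and 0.004 m and angle between the x axis of block_mid and the x axis of press, either way round below 0.15 rad and angle between block_mid's own z axis and vertical below 0.1 rad), for 0.1 s.
4. the long block (if there) lies cork down on the press bed, centred and against the stop, and the plunger is pushed fully down (22 mm: its top goes from 132 to 110 mm above the block's underside) (z of plunger_top in the frame of block_long between 0.104 and 0.1125 m and x of block_long in the frame of bed_stop between -0.102 and -0.084 m and y of block_long in the frame of bed_stop between -0.01 and 0.01 m and z of block_long in the frame of bed_stop between -0.004 and 0.004 m and angle between the x axis of block_long and the x axis of press, either way round below 0.15 rad and angle between block_long's own z axis and vertical below 0.1 rad), for 0.1 s.
At the end, for the whole second after the job is handed in: Every block present lies flat, cork down, on the tray floor (middle inside the rim: within 100 mm of the tray's centre along x, 130 mm along y; 4 mm in height; tilt under 0.1 rad) and at rest; the plunger is up (under 3 mm) and the valve closed (under 0.1 rad) (value of joint valve_handle below 0.1 rad and value of joint plunger below 0.003 m and x of block_short in the frame of tray_in between -0.1 and 0.1 m and y of block_short in the frame of tray_in between -0.13 and 0.13 m and z of block_short in the frame of tray_in between -0.004 and 0.004 m and angle between each of block_short, block_mid, block_long's own z axis and vertical below 0.1 rad and linear speed of each of block_short, block_mid, block_long below 0.02 m/s and x of block_mid in the frame of tray_in between -0.1 and 0.1 m and y of block_mid in the frame of tray_in between -0.13 and 0.13 m and z of block_mid in the frame of tray_in between -0.004 and 0.004 m and x of block_long in the frame of tray_in between -0.1 and 0.1 m and y of block_long in the frame of tray_in between -0.13 and 0.13 m and z of block_long in the frame of tray_in between -0.004 and 0.004 m); the robot touches nothing.
It fails at once if the glue bottle is shifted by more than 30 mm or tipped (distance of glue_bottle from where it was at the start of the episode above 0.03 m or angle between glue_bottle's own z axis and vertical above 0.3 rad).
It fails at once if the tin is shifted by more than 30 mm or tipped (distance of tin from where it was at the start of the episode above 0.03 m or angle between tin's own z axis and vertical above 0.3 rad).
It fails at once if the block plane is shifted by more than 30 mm or tipped (distance of plane from where it was at the start of the episode above 0.03 m or angle between plane's own z axis and vertical above 0.3 rad).
It fails at once if the plunger is pushed down with the air off (value of joint plunger above 0.015 m and value of joint valve_handle below 1.3 rad).
Of block_short, block_mid, block_long only 2 to 3 are there at a start; the rules pass over those that are not, and their reading is None.
At some moment in a run one of block_short, block_mid, block_long may be knocked a few centimetres aside while the robot is not near it.
It also fails if it takes over 210 s, if anything falls off the work surface, if the arm or the gripper's body presses on something with over 40 N, if the wrist force passes 120 N, or if a joint passes its speed limit or range.

## Working session

There is one attempt and no reset: what is moved stays moved. The work goes in short steps, Python scripts to look and compute and a shell command to move; the robot and the scene stay as the last step left them, time stands still between calls to the robot, and variables do not carry over. Pictures are saved under pics/ and viewed, at most 14 in all, crops included, and the job is handed in when it is done.

```bash
ls; mkdir -p pics; cat > h.py <<'E'
import numpy as np, cv2
from cell import env
from scipy.spatial.transform import Rotation as R
def M(p):
    o=np.array(p["orientation"]); 
    return (R.from_euler('xyz',o).as_matrix() if o.shape==(3,) else (o if o.shape==(3,3) else R.from_quat(o).as_matrix()))
def world(p,pts): return np.asarray(pts)@M(p).T+np.array(p["position"])
def cloud(p):
    d=p["depth"]; v,u=np.mgrid[:d.shape[0],:d.shape[1]]
    c=np.stack([(u-p["cx"])/p["fx"]*d,(v-p["cy"])/p["fy"]*d,d],-1)
    return world(p,c.reshape(-1,3)).reshape(d.shape+(3,))
def save(p,n): cv2.imwrite('pics/'+n+'.png',p["img"][:,:,::-1])
E
python3 - <<'E'
from h import *
for n in("scene","side"):
    p=env.read_camera(n); save(p,n+'0'); print(n,p["position"],p["orientation"],p["fx"])
    for t in["press","bed_stop","plunger_top","valve_hinge","valve_grip","block_short","block_mid","block_long","tray_in","glue_bottle","tin","plane"]:
        r=env.find_in(p,t); print(t,[(round(q["score"],2),world(p,q["centre"]).round().tolist()) for q in r[:4]])
print(env.state())
E
```

```text
pics
scene [1156.17263833   96.85826295 1204.01927999] [-2.61303802 -0.00314675  1.62740136] 415.5989486033344
press [(0.71, [607.0, -8.0, 6.0])]
bed_stop [(0.87, [606.0, -4.0, 9.0])]
plunger_top [(0.47, [446.0, 252.0, 34.0])]
valve_hinge [(0.77, [660.0, 248.0, 50.0])]
valve_grip [(0.47, [622.0, 246.0, 115.0])]
block_short [(0.88, [231.0, 304.0, 35.0]), (0.83, [366.0, 492.0, 31.0]), (0.71, [500.0, 409.0, 34.0]), (0.69, [466.0, 146.0, 39.0])]
block_mid [(0.9, [448.0, 250.0, 36.0]), (0.2, [502.0, -310.0, 5.0])]
block_long []
tray_in [(0.88, [504.0, -309.0, 6.0])]
glue_bottle [(0.63, [623.0, 245.0, 114.0]), (0.62, [809.0, -94.0, 111.0]), (0.39, [703.0, 390.0, 141.0])]
tin [(0.96, [704.0, 394.0, 137.0]), (0.55, [468.0, 150.0, 41.0])]
plane [(0.69, [699.0, -338.0, 24.0])]
side [ -34.44399748 1052.35762765  982.25182503] [-2.23759457  0.01531588 -2.63738267] 437.40937495696886
press [(0.74, [590.0, 8.0, 9.0])]
bed_stop [(0.9, [590.0, 4.0, 10.0])]
plunger_top []
valve_hinge [(0.93, [639.0, 266.0, 38.0])]
valve_grip [(0.71, [612.0, 260.0, 109.0])]
block_short [(0.94, [215.0, 328.0, 35.0]), (
[... 265 characters left out ...]
0]), (0.63, [591.0, 3.0, 7.0])]
{'t': 1.3, 'joints': array([-1.33556757e+00,  4.90924812e-01,  1.55890021e+00,  3.53275476e-05,
        1.09172100e+00, -1.05587771e-01]), 'qvel': array([-0.00217923,  0.00024695,  0.00046684, -0.0012768 , -0.00193295,
       -0.00054064]), 'tau': array([ 1.04550207e-03, -6.12464833e+01, -2.58431697e+01,  6.93383301e-02,
        4.45236778e-02,  1.92012686e-05]), 'eef_pos': array([ 208.95022236, -589.05096483,  214.64544777]), 'tcp_rot': array([ 3.14154298e+00, -2.62625222e-05,  3.40800249e-01]), 'ft_force': array([-0.24978191, -0.05283938,  0.17200372]), 'moment': array([ 0.01307755, -0.05383338,  0.10554501]), 'grip_force': 0.0, 'opening': 0.995218464336276}
```

View pics/scene0.png

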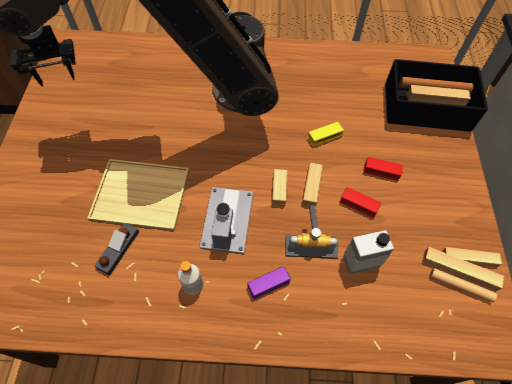

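View pics/side0.png

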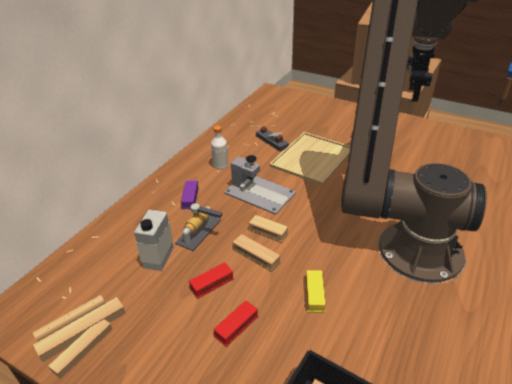

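```bash
cat >> h.py <<'E'
def rects(C,img,lo,hi,box,minpts=25):
    x0,x1,y0,y1=box
    m=((C[...,2]>lo)&(C[...,2]<hi)&(C[...,0]>x0)&(C[...,0]<x1)&(C[...,1]>y0)&(C[...,1]<y1)).astype(np.uint8)
    n,l,s,_=cv2.connectedComponentsWithStats(m)
    out=[]
    for i in range(1,n):
        if s[i,4]<minpts: continue
        q=C[l==i]; r=cv2.minAreaRect(q[:,:2].astype(np.float32))
        out.append((np.round(r[0],1).tolist(),np.round(r[1],1).tolist(),round(r[2],1),round(float(np.median(q[:,2])),1),s[i,4],img[l==i].mean(0).round().tolist()))
    return out
E
python3 - <<'E'
from h import *
for n in("scene","side"):
    p=env.read_camera(n); C=cloud(p); print(n)
    print('bench z',[round(float(np.median(C[(abs(C[...,0]-x)<15)&(abs(C[...,1]-y)<15)][:,2])),1) for x,y in[(350,0),(350,200),(600,-180),(560,330),(600,150)]])
    for r in rects(C,p["img"],25,45,(300,900,-200,560)): print(r)
    print('handle');
    for r in rects(C,p["img"],90,122,(500,720,150,330),8): print(r)
    print('head');
    for r in rects(C,p["img"],130,155,(500,720,-100,100),8): print(r)
    print('base?');
    for r in rects(C,p["img"],5,13,(350,760,-480,120),25): print(r)
E
```

```text
scene
bench z [-0.7, -0.4, 3.5, 0.1, -0.6]
([360.3, 496.1], [120.0, 50.1], 76.8, 35.2, np.int32(444), [211.0, 39.0, 35.0])
([435.5, 256.5], [45.7, 153.9], 81.1, 35.4, np.int32(551), [227.0, 188.0, 120.0])
([451.7, 147.5], [45.6, 123.0], 89.0, 35.5, np.int32(453), [226.0, 198.0, 129.0])
([494.9, 409.1], [119.9, 48.3], 64.9, 35.4, np.int32(506), [214.0, 46.0, 40.0])
([678.8, -22.6], [8.1, 48.4], 4.1, 34.6, np.int32(46), [48.0, 46.0, 47.0])
([717.3, 396.7], [116.2, 51.4], 75.7, 35.1, np.int32(103), [81.0, 75.0, 66.0])
([778.4, 123.9], [46.1, 119.6], 28.4, 35.6, np.int32(657), [169.0, 84.0, 187.0])
([813.6, -90.0], [19.1, 55.2], 23.3, 34.6, np.int32(41), [89.0, 81.0, 71.0])
handle
([614.1, 250.5], [105.3, 27.2], 2.8, 108.4, np.int32(227), [139.0, 131.0, 126.0])
head
([607.6, -19.7], [35.3, 34.8], 3.8, 141.6, np.int32(121), [56.0, 53.0, 53.0])
base?
([492.6, -315.1], [289.2, 240.5], 85.5, 7.3, np.int32(3246), [196.0, 172.0, 112.0])
([573.7, -16.6], [142.6, 223.5], 86.6, 9.7, np.int32(1657), [188.0, 180.0, 178.0])
([712.4, -323.7], [4.1, 64.6], 68.5, 10.0, np.int32(31), [27.0, 24.0, 23.0])
[... 726 characters left out ...]
.2, np.int32(753), [208.0, 50.0, 46.0])
handle
([612.8, 254.9], [105.3, 30.9], 1.1, 105.9, np.int32(217), [109.0, 101.0, 94.0])
head
([604.4, -12.2], [32.5, 34.9], 44.5, 140.0, np.int32(64), [56.0, 48.0, 45.0])
base?
([555.0, -401.4], [101.9, 114.1], 1.1, 7.6, np.int32(94), [198.0, 168.0, 116.0])
([573.6, -250.1], [162.6, 382.0], 84.9, 8.9, np.int32(300), [137.0, 116.0, 82.0])
([419.0, -435.9], [16.8, 64.6], 75.2, 9.0, np.int32(35), [153.0, 130.0, 90.0])
([388.5, -335.7], [135.4, 22.5], 86.5, 8.5, np.int32(59), [130.0, 108.0, 76.0])
([500.3, -265.2], [34.9, 60.1], 63.1, 6.1, np.int32(31), [148.0, 123.0, 86.0])
([570.9, -10.3], [144.3, 219.9], 85.7, 8.4, np.int32(1191), [169.0, 162.0, 157.0])
```

```bash
python3 -m inch '[[0,0,0.17,0,0,-2,-1],[0,0,0.17,0,0,-2,-1],[0,0,0,1.5,-4.9,-0.5,-1],[0,0,0,1.5,-4.9,-0.5,-1],[0,0,0,1.5,-4.9,-0.5,-1],[0,0,0,1.5,-4.9,-0.5,-1],[0,0,0,1.5,-4.9,-0.5,-1],[0,0,0,1.5,-4.9,-0.5,-1],[0,0,0,1.5,-4.9,-0.5,-1],[0,0,0,1.5,-4.9,-0.5,-1],[0,0,0,1.5,-4.9,-0.5,-1],[0,0,0,1.5,-4.9,-0.5,-1],[0,0,0,1.5,-4.9,-0.5,-1],[0,0,0,1.5,-4.9,-0.5,-1],[0,0,0,1.5,-4.9,-0.5,-1],[0,0,0,1.5,-4.9,-0.5,-1],[0,0,0,1.5,-4.9,-0.5,-1],[0,0,0,1.5,-4.9,-0.5,-1]]'
python3 - <<'E'
from h import *
p=env.read_camera("wrist"); save(p,'w1'); print(p["position"],p["orientation"],p["fx"]); C=cloud(p)
for r in rects(C,p["img"],25,45,(300,900,-200,560)): print(r)
for r in rects(C,p["img"],95,122,(500,720,150,330),8): print('h',r)
print(env.state()["joints"])
E
```

```text
t: 3.65
eef_pos: [448.5, 197.0, 335.0]
tcp_rot: [3.142, -0.001, 0.001]
ft_force: [0.6, -0.3, 0.5]
opening: 0.995
grip_force: 0.0
[529.9659626  195.87559931 504.49960174] [ 2.85001492e+00  7.90337402e-04 -1.56923914e+00] 345.9349547566209
([625.8, -1.1], [31.9, 6.0], 87.3, 30.8, np.int32(158), [160.0, 160.0, 150.0])
([493.5, 409.2], [120.2, 46.2], 64.2, 35.2, np.int32(3211), [211.0, 55.0, 47.0])
([434.9, 256.3], [45.6, 149.8], 80.9, 35.2, np.int32(3497), [218.0, 191.0, 137.0])
([451.9, 147.5], [45.7, 118.8], 89.4, 35.0, np.int32(2871), [200.0, 176.0, 125.0])
([359.0, 495.8], [120.4, 45.7], 76.8, 35.2, np.int32(2648), [204.0, 47.0, 40.0])
h ([587.3, 244.8], [51.9, 16.3], 6.8, 108.1, np.int32(854), [98.0, 96.0, 95.0])
[2.85104389e-01 1.87463647e-01 1.69271063e+00 1.56851200e-03
 1.25952509e+00 1.85321485e+00]
```

View pics/w1.png

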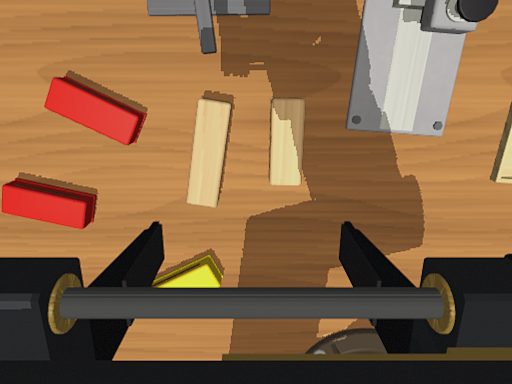

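```bash
python3 -m inch '[[0,0,0,2.75,-1,2,-1],[0,0,0,2.75,-1,2,-1],[0,0,0,2.75,-1,2,-1],[0,0,0,2.75,-1,2,-1],[0,0,0,2.75,-1,2,-1],[0,0,-0.118,0,0,4,-1],[0,0,0,0,0,4,-1],[0,0,0,0,0,4,-1],[0,0,0,0,0,3,-1],[0,0,0,0,0,0,1],[0,0,0,0,0,0,1],[0,0,0,0,0,0,1],[0,0,0,0,0,0,1],[0,0,0,0,0,0,1]]'; python3 -c "
from h import *
print(env.state())"
```

```text
t: 5.45
eef_pos: [585.9, 245.3, 85.1]
tcp_rot: [-3.142, -0.001, 0.119]
ft_force: [-0.6, -0.4, 0.7]
opening: 0.532
grip_force: 0.0
{'t': 5.45, 'joints': array([ 2.92558625e-01,  6.49513145e-01,  1.65416554e+00, -1.07904243e-04,
        8.37112230e-01,  1.74466048e+00]), 'qvel': array([0.00011643, 0.00599111, 0.00391908, 0.00034191, 0.00079728,
       0.00099152]), 'tau': array([ 4.05971934e-05, -6.64331889e+01, -2.09124774e+01,  1.54680584e-02,
       -8.54740944e-02, -3.51343078e-05]), 'eef_pos': array([585.91143536, 245.27899716,  85.14981127]), 'tcp_rot': array([-3.14153295e+00, -8.03524325e-04,  1.18766669e-01]), 'ft_force': array([-0.62023433, -0.39616676,  0.72794789]), 'moment': array([ 0.02939609,  0.04226233, -0.01627495]), 'grip_force': 0.0, 'opening': 0.5320102226847713}
```

```bash
python3 -m inch '[[0,0,0,0,0,0,1],[0,0,0,0,0,0,1],[0,0,0,0,0,0,1],[0,0,0,0,0,0,1],[0,0,0,0,0,0,1],[0,0,0,0,0,0,1],[0,0,-0.131,0.056,0.85,0,1],[0,0,-0.131,0.056,0.85,0,1],[0,0,-0.131,0.056,0.85,0,1],[0,0,0,0,0,0,1]]'
```

```text
t: 6.7
eef_pos: [593.8, 220.9, 84.6]
tcp_rot: [-3.142, -0.0, 0.51]
ft_force: [0.2, 1.4, 0.8]
opening: 0.171
grip_force: 30.0
```

```bash
python3 -m inch '[[0,0,-0.131,0.056,0.85,0,1],[0,0,-0.131,0.056,0.85,0,1],[0,0,-0.131,0.056,0.85,0,1],[0,0,-0.131,0.056,0.85,0,1],[0,0,-0.131,0.056,0.85,0,1],[0,0,-0.131,0.056,0.85,0,1],[0,0,-0.131,0.056,0.85,0,1],[0,0,-0.131,0.056,0.85,0,1],[0,0,-0.131,0.056,0.85,0,1],[0,0,0,0,0.15,0,1],[0,0,0,0,0,0,1],[0,0,0,0,0,0,1]]'
```

```text
t: 8.2
eef_pos: [652.5, 188.6, 83.8]
tcp_rot: [-3.125, 0.0, 1.687]
ft_force: [-34.3, -2.2, 16.2]
opening: 0.179
grip_force: 30.3
```

```bash
python3 -m inch '[[0,0,0,0,-0.5,0,1],[0,0,0,0,0,0,-1],[0,0,0,0,0,0,-1],[0,0,0,0,0,0,-1],[0,0,0,0,0,0,-1],[0,0,0,0,0,-5,-1],[0,0,0,0,0,-5,-1],[0,0,0,-4,0,-3,-1],[0,0,0,-4,0,0,-1],[0,0,0,0,0,0,-1]]'
python3 - <<'E'
from h import *
p=env.read_camera("wrist"); save(p,'w2'); C=cloud(p)
for r in rects(C,p["img"],95,122,(500,760,120,330),8): print('h',r)
p=env.read_camera("scene"); save(p,'s2'); C=cloud(p)
for r in rects(C,p["img"],95,112,(500,760,120,330),8): print('h',r)
for r in rects(C,p["img"],25,45,(300,600,-200,360)): print(r)
E
```

```text
t: 9.45
eef_pos: [664.7, 106.0, 215.0]
tcp_rot: [3.141, 0.0, 1.687]
ft_force: [0.0, 0.0, 0.0]
opening: 0.992
grip_force: 0.0
h ([650.3, 204.8], [83.9, 22.0], 87.8, 108.3, np.int32(2445), [144.0, 143.0, 142.0])
h ([655.3, 214.2], [28.2, 103.1], 5.1, 108.0, np.int32(229), [124.0, 119.0, 117.0])
([436.1, 256.3], [45.4, 150.7], 80.7, 35.5, np.int32(551), [230.0, 193.0, 125.0])
([477.7, 160.3], [18.3, 70.2], 87.2, 35.1, np.int32(82), [145.0, 105.0, 65.0])
([479.0, 355.1], [10.8, 29.2], 77.2, 33.8, np.int32(26), [185.0, 47.0, 36.0])
```

View pics/w2.png

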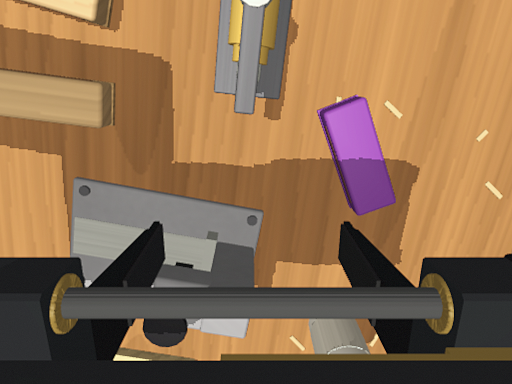

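```bash
python3 - <<'E'
from h import *
p=env.read_camera("wrist"); C=cloud(p)
def line(m):
    q=C[m][:,:2].astype(np.float32); r=cv2.minAreaRect(q); v=cv2.fitLine(q,cv2.DIST_L2,0,.01,.01).ravel(); print(r,len(q),np.degrees(np.arctan2(v[1],v[0])))
X,Y,Z=C[...,0],C[...,1],C[...,2]
line((Z>103)&(Z<112)&(abs(X-652)<30)&(Y<215)&(Y>150))
# base plate under valve
for lo,hi in((3,8),(8,16)): 
    m=(Z>lo)&(Z<hi)&(abs(X-652)<50)&(Y>150)&(Y<330)
    print(lo,m.sum()); line(m) if m.sum()>30 else 0
m=(Z>7)&(Z<12)&(X<700)&(Y<70)&(Y>-110); line(m)
E
```

```text
((651.5612182617188, 188.88739013671875), (16.04076385498047, 52.017452239990234), 0.6126902103424072) 1476 -89.37399
3 2488
((651.303955078125, 221.48263549804688), (69.93817138671875, 97.09771728515625), 0.5936829447746277) 2488 54.058628
8 597
((651.2657470703125, 221.7432403564453), (68.45157623291016, 95.49375915527344), 0.9144719243049622) 597 49.662727
((572.512939453125, -13.36346435546875), (136.10577392578125, 219.10740661621094), 85.97637939453125) 10634 7.1298676
```

```bash
python3 -m inch '[[0,0,0,1.4,-4.6,0,-1],[0,0,0,1.4,-4.6,0,-1],[0,0,0,1.4,-4.6,0,-1],[0,0,0,1.4,-4.6,0,-1],[0,0,0,1.4,-4.6,0,-1],[0,0,0.17,0,0,0,-1],[0,0,0.17,0,0,0,-1],[0,0,0.17,0,0,0,-1],[0,0,0.17,0,0,0,-1],[0,0,0.17,0,0,0,-1],[0,0,0.17,0,0,0,-1],[0,0,0.17,0,0,0,-1],[0,0,0.17,0,0,0,-1],[0,0,0.17,0,0,0,-1],[0,0,0.167,0,0,0,-1],[0,0,0,0,0,0,-1]]'
python3 - <<'E'
from h import *
s=env.state();print(s["joints"],s["eef_pos"],s["tcp_rot"])
p=env.read_camera("wrist"); save(p,'w3'); C=cloud(p)
for r in rects(C,p["img"],25,45,(300,600,-200,360)): print(r)
for r in rects(C,p["img"],7,13,(350,800,-150,120)): print('bed',r)
E
```

```text
t: 11.6
eef_pos: [427.3, 151.2, 214.5]
tcp_rot: [3.142, 0.0, -0.004]
ft_force: [0.4, -0.1, 0.0]
opening: 0.999
grip_force: 0.0
[1.94166154e-01 2.47701211e-01 1.96047312e+00 1.17175903e-05
 9.33628358e-01 1.76895016e+00] [427.32456379 151.19528775 214.50423399] [ 3.14156054e+00  2.07778400e-04 -3.99465392e-03]
([435.3, 256.1], [46.0, 148.9], 81.0, 35.2, np.int32(6339), [218.0, 190.0, 137.0])
([450.8, 147.3], [46.0, 119.8], 89.3, 35.2, np.int32(5140), [205.0, 181.0, 129.0])
([476.1, 353.3], [13.6, 36.2], 89.1, 33.9, np.int32(463), [165.0, 34.0, 29.0])
bed ([526.5, -12.9], [140.1, 128.1], 85.9, 9.4, np.int32(17165), [175.0, 173.0, 169.0])
```

```bash
python3 -m inch '[[0,0,0.006,-0.2,0.4,5,-1],[0,0,0,0,0,5,-1],[0,0,0,0,0,5,-1],[0,0,0,0,0,3.5,-1],[0,0,0,0,0,1.5,-1],[0,0,0,0,0,0.6,-1],[0,0,0,0,0,0,1],[0,0,0,0,0,0,1],[0,0,0,0,0,0,1],[0,0,0,0,0,0,1],[0,0,0,0,0,0,1],[0,0,0,0,0,0,1],[0,0,0,0,0,0,1],[0,0,0,0,0,-2,1],[0,0,0,0,0,-4,1],[0,0,0,0,0,0,1]]'

```

```text
t: 13.65
eef_pos: [426.4, 146.6, 70.3]
tcp_rot: [-3.141, -0.004, -0.012]
ft_force: [-0.1, 0.5, -1.4]
opening: 0.471
grip_force: 29.9
```

```bash
python3 -m inch '[[0,0,0.03,1.3,3.87,0,1],[0,0,0.03,1.2,3.87,0,1],[0,0,0,1.15,3.9,0,1],[0,0,0,1.1,3.9,0,1],[0,0,0,0,0,2,1],[0,0,0,0,0,2,1],[0,0,0,0,0,0.9,1],[0,0,0,0,0,0,1]]'
python3 - <<'E'
from h import *
s=env.state();print(s["eef_pos"],s["tcp_rot"])
p=env.read_camera("wrist"); save(p,'w4'); C=cloud(p)
for r in rects(C,p["img"],40,55,(400,700,-70,60)): print('blk',r)
for r in rects(C,p["img"],27,36,(560,700,-70,60)): print('stop',r)
for r in rects(C,p["img"],125,150,(560,700,-70,60)): print('head',r)
for r in rects(C,p["img"],7,13,(350,800,-150,120)): print('bed',r)
E
```

```text
t: 14.65
eef_pos: [464.8, -10.9, 18.8]
tcp_rot: [-3.142, 0.002, -0.072]
ft_force: [-0.4, 0.3, -1.6]
opening: 0.472
grip_force: 30.0
[464.80779755 -10.85382519  18.7798107 ] [-3.14156415e+00  1.56615409e-03 -7.19866002e-02]
blk ([501.6, -14.7], [62.9, 97.2], 86.0, 46.3, np.int32(22762), [180.0, 149.0, 104.0])
blk ([434.4, -9.9], [44.2, 6.4], 86.0, 46.0, np.int32(685), [243.0, 220.0, 163.0])
bed ([523.2, -13.0], [139.3, 121.1], 85.9, 9.4, np.int32(46351), [140.0, 138.0, 136.0])
```

View pics/w4.png

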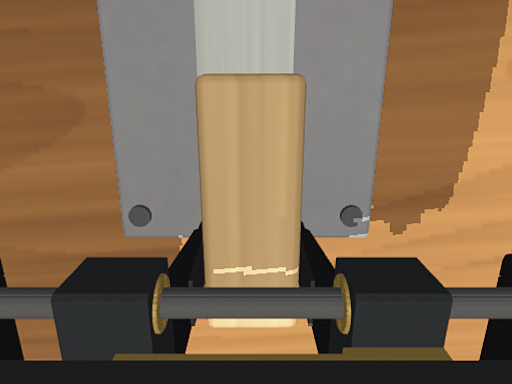

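```bash
python3 -m inch '[[0,0,0,0,-0.25,-0.2,1],[0,0,0,1.2,0,0,1],[0,0,0,1.2,0,0,1],[0,0,0,1.2,0,0,1],[0,0,0,1.2,0,0,1],[0,0,0,1.2,0,0,1],[0,0,0,0.6,0,0.1,1],[0,0,0,0,0,0.1,1],[0,0,0,0.2,0,0,1],[0,0,0,0.2,0,0,1],[0,0,0,0,0,0,1]]'
```

```text
t: 16.08
eef_pos: [535.3, -13.5, 19.7]
tcp_rot: [3.141, -0.0, -0.072]
ft_force: [0.4, 0.4, -1.9]
opening: 0.473
grip_force: 30.0
```

```bash
python3 -m inch '[[0,0,0,0.2,0,0,1],[0,0,0,0.1,0,0.05,1],[0,0,0,0,0,0,1]]';python3 -m inch '[[0,0,0,0.15,0,0,1],[0,0,0,0.15,0,0.05,1],[0,0,0,0,0,0,1]]'
```

```text
t: 16.45
eef_pos: [536.3, -13.3, 18.9]
tcp_rot: [-3.141, 0.004, -0.072]
ft_force: [-7.6, 1.3, 3.0]
opening: 0.47
grip_force: 30.0
t: 16.82
eef_pos: [537.0, -13.3, 18.1]
tcp_rot: [-3.141, 0.009, -0.072]
ft_force: [-18.0, 2.3, 6.8]
opening: 0.474
grip_force: 30.0
```

```bash
python3 -m inch '[[0,0,0,-0.2,0,0,1],[0,0,0,0,0,0,0.2],[0,0,0,0,0,0,-0.5],[0,0,0,0,0,0,-0.5],[0,0,0,0,0,0,-0.5],[0,0,0,0,0,-5,-0.5],[0,0,0,0,0,-5,1],[0,0,0,0,0,-5,1],[0,0,0,0,0,-1,1],[0,0,0,0,0,0,1],[0,0,0,0,0,0,1]]'
python3 - <<'E'
from h import *
s=env.state();print(s["eef_pos"],s["tcp_rot"])
p=env.read_camera("wrist"); save(p,'w5'); C=cloud(p)
for r in rects(C,p["img"],40,55,(400,700,-70,60)): print('blk',r)
for r in rects(C,p["img"],27,36,(560,700,-70,60)): print('stop',r)
for r in rects(C,p["img"],130,150,(560,700,-70,60)): print('head',r)
for r in rects(C,p["img"],7,13,(350,800,-150,120)): print('bed',r)
E
```

```text
t: 18.2
eef_pos: [538.6, -13.8, 177.2]
tcp_rot: [-3.142, 0.002, -0.072]
ft_force: [-0.2, 0.6, 0.6]
opening: 0.28
grip_force: 0.0
[538.62995505 -13.77076879 177.16242974] [-3.14151303e+00  2.32841150e-03 -7.22906493e-02]
blk ([539.4, -14.8], [45.0, 72.8], 85.8, 45.2, np.int32(3717), [172.0, 140.0, 96.0])
stop ([630.2, 13.0], [2.1, 11.6], 88.2, 31.3, np.int32(37), [155.0, 156.0, 146.0])
stop ([625.4, -54.2], [2.8, 11.6], 87.8, 31.3, np.int32(54), [164.0, 164.0, 155.0])
head ([605.6, -19.2], [36.9, 37.4], 85.7, 141.3, np.int32(3281), [49.0, 47.0, 47.0])
bed ([572.2, -16.6], [139.6, 218.9], 85.9, 9.3, np.int32(18526), [134.0, 133.0, 131.0])
```

View pics/w5.png

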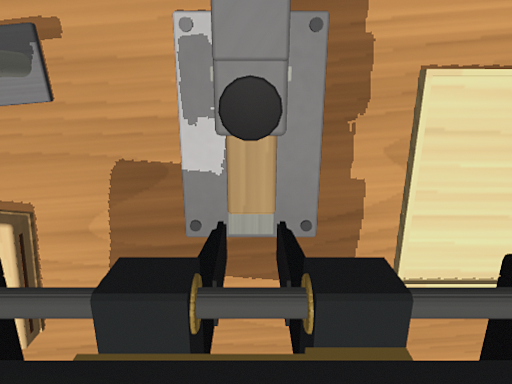

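```bash
python3 -m inch '[[0,0,0,1.7,0,0,1],[0,0,0,1.7,0,0,1],[0,0,0,1.7,0,0,1],[0,0,0,1.6,0.06,0,1],[0,0,0,0,0,3,1],[0,0,0,0,0,0.8,1],[0,0,0,0,0,0.5,1],[0,0,0,0,0,0.5,1],[0,0,0,0,0,0.5,1],[0,0,0,0,0,0,1]]'; python3 -m inch '[[0,0,0,0,0,0.3,1],[0,0,0,0,0,0.2,1],[0,0,0,0,0,0,1]]'
```

```text
t: 19.5
eef_pos: [605.4, -19.2, 126.1]
tcp_rot: [3.141, 0.001, -0.072]
ft_force: [-5.5, 0.8, 9.7]
opening: 0.006
grip_force: 4.5
t: 19.88
eef_pos: [605.4, -19.2, 121.4]
tcp_rot: [3.141, 0.001, -0.072]
ft_force: [-5.5, 0.5, 11.2]
opening: 0.008
grip_force: 5.1
```

```bash
python3 -m inch '[[0,0,0,0,0,0.2,1],[0,0,0,0,0,0.1,1],[0,0,0,0,0,0,1]]'; python3 -m inch '[[0,0,0,0,0,0.1,1],[0,0,0,0,0,0,1],[0,0,0,0,0,0,1]]'
```

```text
t: 20.25
eef_pos: [605.4, -19.2, 120.2]
tcp_rot: [3.141, -0.0, -0.072]
ft_force: [-10.6, 0.6, 26.3]
opening: 0.009
grip_force: 12.8
t: 20.62
eef_pos: [605.5, -19.2, 120.1]
tcp_rot: [3.141, -0.001, -0.072]
ft_force: [-13.7, 0.4, 34.6]
opening: 0.002
grip_force: 17.2
```

```bash
python3 -m inch '[[0,0,0,0,0,-1,1],[0,0,0,0,0,-3,1],[0,0,0,0,0,-2,1],[0,0,0,-2.3,0,0,1],[0,0,0,-2.3,0,0,-0.5],[0,0,0,-2.3,0,0,-0.5],[0,0,0,0,0,0,-0.5],[0,0,0,0,0,0,-0.5],[0,0,0,0,0,0,-0.5],[0,0,0,0,0,0,-0.5],[0,0,0,0,0,0,-0.5],[0,0,0,0,0,0,-0.5]]'
python3 - <<'E'
from h import *
p=env.read_camera("wrist"); C=cloud(p)
for r in rects(C,p["img"],40,55,(400,700,-70,60)): print('blk',r)
for r in rects(C,p["img"],130,150,(560,700,-70,60)): print('head',r)
p=env.read_camera("scene");C=cloud(p)
for r in rects(C,p["img"],25,45,(300,600,60,360)): print(r)
for r in rects(C,p["img"],3,16,(350,660,-480,-130),100): print('tray',r)
E
```

```text
t: 22.12
eef_pos: [537.2, -14.3, 176.6]
tcp_rot: [3.142, 0.0, -0.072]
ft_force: [-0.2, 0.7, 0.0]
opening: 0.74
grip_force: 0.0
blk ([539.6, -14.8], [45.1, 73.6], 85.9, 45.2, np.int32(3785), [172.0, 140.0, 96.0])
head ([606.1, -18.9], [37.5, 36.9], 85.0, 141.3, np.int32(3312), [49.0, 48.0, 48.0])
([436.6, 256.4], [45.5, 152.1], 81.2, 35.7, np.int32(547), [232.0, 196.0, 127.0])
([481.6, 352.7], [10.3, 29.9], 89.6, 35.2, np.int32(26), [180.0, 47.0, 35.0])
tray ([489.6, -316.5], [302.3, 255.0], 86.1, 6.7, np.int32(4697), [235.0, 218.0, 147.0])
```

```bash
python3 -m inch '[[0,0,0,0,0,5,-0.5],[0,0,0,0,0,5,-0.5],[0,0,0,0,0,4,-0.5],[0,0,0,0,0,1.7,-0.5],[0,0,0,0,0,0,1],[0,0,0,0,0,0,1],[0,0,0,0,0,0,1],[0,0,0,0,0,0,1],[0,0,0,0,0,0,1],[0,0,0,0,0,-0.3,1],[0,0,0,-1.7,0,0,1],[0,0,0,-1.7,0,0,1],[0,0,0,-1.7,0,0,1],[0,0,0,-1.7,0,0,1],[0,0,0,0,0,-3,1],[0,0,0,0,0,-4,1],[0,0,0,0,0,0,1]]'
```

```text
t: 24.35
eef_pos: [470.5, -9.5, 95.0]
tcp_rot: [3.141, -0.005, -0.072]
ft_force: [0.2, 0.6, -1.6]
opening: 0.473
grip_force: 30.0
```

```bash
python3 -m inch '[[0,0,0,0.35,4.88,0,1],[0,0,0,0.35,4.88,0,1],[0,0,0,0.35,4.88,0,1],[0,0,0,0.35,4.88,0,1],[0,0,0,0.35,4.88,0,1],[0,0,0,0,0,3,1],[0,0,0,0,0,3,1],[0,0,0,0,0,1.4,1],[0,0,0,0,0,0,1],[0,0,0,0,0,0.2,1],[0,0,0,0,0,0.2,1],[0,0,0,0,0,0,1]]'
```

```text
t: 25.85
eef_pos: [469.5, -254.1, 15.9]
tcp_rot: [3.141, -0.001, -0.072]
ft_force: [-1.7, 2.5, 10.0]
opening: 0.473
grip_force: 30.0
```

```bash
python3 -m inch '[[0,0,0,0,0,0,0.2],[0,0,0,0,0,0,-0.5],[0,0,0,0,0,0,-0.5],[0,0,0,0,0,0,-0.5],[0,0,0,0,0,-4,-0.5],[0,0,0,0,0,-5,-1],[0,0,0,0,0,-5,-1],[0,0,0,0,0,-5,-1],[0,0,0,-0.86,-5.08,0,-1],[0,0,0,-0.86,-5.08,0,-1],[0,0,0,-0.86,-5.08,0,-1],[0,0,0,-0.86,-5.08,0,-1],[0,0,0,-0.86,-5.08,0,-1],[0,0,0,-0.86,-5.08,0,-1],[0,0,0,-0.86,-5.08,0,-1],[0,0,0,-0.86,-5.08,0,-1],[0,0,0,-0.86,-5.08,0,-1],[0,0,0,-0.86,-5.08,0,-1]]'; python3 -m inch '[[0,0,0.088,0,0,0,-1],[0,0,0,0,0,0,-1]]'
python3 - <<'E'
from h import *
p=env.read_camera("wrist"); C=cloud(p)
for r in rects(C,p["img"],25,45,(300,600,60,360)): print(r)
p=env.read_camera("scene");C=cloud(p);save(p,'s6')
for r in rects(C,p["img"],3,18,(350,660,-480,-130),100): print('tray',r)
for r in rects(C,p["img"],32,55,(350,660,-480,-130),100): print('blk',r)
for r in rects(C,p["img"],103,112,(600,760,120,240),8): print('h',r)
E
```

```text
t: 28.1
eef_pos: [419.6, 260.6, 204.6]
tcp_rot: [3.142, -0.0, -0.072]
ft_force: [0.7, -1.2, 0.5]
opening: 1.0
grip_force: 0.0
t: 28.35
eef_pos: [419.8, 259.3, 204.4]
tcp_rot: [3.141, 0.0, -0.159]
ft_force: [-1.1, 0.2, 0.7]
opening: 1.002
grip_force: 0.0
([434.9, 256.5], [46.1, 148.5], 80.9, 35.2, np.int32(6660), [209.0, 181.0, 130.0])
([476.3, 353.5], [36.4, 12.9], 0.0, 34.3, np.int32(380), [181.0, 46.0, 40.0])
tray ([495.3, -313.8], [293.3, 263.9], 84.2, 6.9, np.int32(4320), [230.0, 213.0, 143.0])
blk ([495.6, -256.1], [46.6, 121.9], 86.2, 41.3, np.int32(473), [231.0, 206.0, 136.0])
h ([652.7, 202.1], [17.9, 75.1], 1.0, 108.7, np.int32(141), [102.0, 96.0, 98.0])
```

View pics/s6.png

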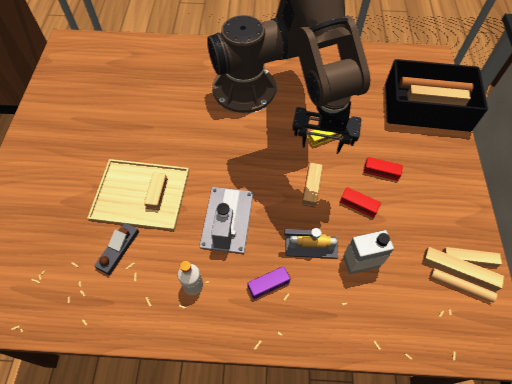

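```bash
python3 -m inch '[[0,0,0,0,0,5,-1],[0,0,0,0,0,5,-1],[0,0,0,0,0,5,-1],[0,0,0,0,0,3,-1],[0,0,0,0,0,1.6,-1],[0,0,0,0,0,0,1],[0,0,0,0,0,0,1],[0,0,0,0,0,0,1],[0,0,0,0,0,0,1],[0,0,0,0,0,0,1],[0,0,0,0,0,0,1],[0,0,0,0,0,0,1],[0,0,0,0,0,-2,1],[0,0,0,0,0,-4,1],[0,0,0,0,0,0,1],[0,0,0,0,0,0,1]]'

```

```text
t: 30.45
eef_pos: [419.7, 258.7, 68.0]
tcp_rot: [3.141, 0.001, -0.16]
ft_force: [-0.8, 0.4, -2.6]
opening: 0.471
grip_force: 30.0
```

```bash
python3 -m inch '[[0,0,-0.088,0,0,0,1],[0,0,0,1.16,4.4,0,1],[0,0,0,1.16,4.4,0,1],[0,0,0,1.16,4.4,0,1],[0,0,0,1.16,4.4,0,1],[0,0,0,1.16,4.4,0,1],[0,0,0,1.16,4.4,0,1],[0,0,0,0,0,2,1],[0,0,0,0,0,2,1],[0,0,0,0,0,0.7,1],[0,0,0,0,0,0,1],[0,0,0,0,0,0,1]]'
```

```text
t: 31.95
eef_pos: [470.6, -9.3, 21.9]
tcp_rot: [3.141, -0.0, -0.072]
ft_force: [0.4, -0.2, -2.1]
opening: 0.468
grip_force: 30.0
```

Slide forward ~58 mm, lower, then push to contact.

```bash
python3 -m inch '[[0,0,0,1.2,0,0,1],[0,0,0,1.2,0,0,1],[0,0,0,1.2,0,0,1],[0,0,0,1.2,0,0,1],[0,0,0,1,0,0.1,1],[0,0,0,0,0,0.1,1],[0,0,0,0.2,0,0,1],[0,0,0,0,0,0,1]]';python3 -m inch '[[0,0,0,0.15,0,0.05,1],[0,0,0,0.15,0,0.05,1],[0,0,0,0,0,0,1]]'
```

```text
t: 32.95
eef_pos: [530.1, -13.7, 19.6]
tcp_rot: [3.142, 0.0, -0.072]
ft_force: [0.8, -0.6, -2.3]
opening: 0.464
grip_force: 30.0
t: 33.33
eef_pos: [532.4, -13.9, 18.8]
tcp_rot: [-3.142, 0.002, -0.072]
ft_force: [-6.2, 0.2, 5.1]
opening: 0.473
grip_force: 30.0
```

```bash
python3 -m inch '[[0,0,0,0.15,0,0,1],[0,0,0,0.1,0,0,1],[0,0,0,0,0,0,1]]'; python3 -m inch '[[0,0,0,-0.15,0,0,1],[0,0,0,0,0,0,0.2],[0,0,0,0,0,0,-0.5],[0,0,0,0,0,0,-0.5],[0,0,0,0,0,0,-0.5],[0,0,0,0,0,-5,-0.5],[0,0,0,0,0,-5,1],[0,0,0,0,0,-5,1],[0,0,0,0,0,-1,1],[0,0,0,0,0,0,1],[0,0,0,0,0,0,1]]'
python3 - <<'E'
from h import *
p=env.read_camera("wrist"); C=cloud(p); save(p,'w7')
for r in rects(C,p["img"],40,55,(400,700,-70,60)): print('blk',r)
for r in rects(C,p["img"],130,150,(560,700,-70,60)): print('head',r)
for r in rects(C,p["img"],7,13,(350,800,-150,120)): print('bed',r)
E
```

```text
t: 33.7
eef_pos: [532.6, -13.9, 18.8]
tcp_rot: [-3.141, 0.007, -0.072]
ft_force: [-16.4, -0.8, 12.6]
opening: 0.469
grip_force: 30.0
t: 35.08
eef_pos: [533.7, -14.0, 177.1]
tcp_rot: [-3.141, 0.002, -0.072]
ft_force: [-0.4, -0.4, 0.6]
opening: 0.279
grip_force: 0.0
blk ([525.2, -14.6], [45.1, 103.4], 86.0, 45.2, np.int32(5258), [164.0, 133.0, 91.0])
head ([606.0, -18.9], [37.3, 36.6], 86.2, 141.3, np.int32(3348), [50.0, 48.0, 48.0])
bed ([575.4, 30.1], [46.2, 219.2], 86.1, 9.3, np.int32(8986), [146.0, 145.0, 143.0])
bed ([568.7, -64.5], [43.5, 218.9], 85.9, 9.3, np.int32(8869), [124.0, 122.0, 121.0])
```

```bash
python3 -m inch '[[0,0,0,1.8,0,0,1],[0,0,0,1.8,0,0,1],[0,0,0,1.8,0,0,1],[0,0,0,1.8,-0.03,0,1],[0,0,0,0,0,3,1],[0,0,0,0,0,0.8,1],[0,0,0,0,0,0.5,1],[0,0,0,0,0,0.5,1],[0,0,0,0,0,0.5,1],[0,0,0,0,0,0.3,1],[0,0,0,0,0,0.2,1],[0,0,0,0,0,0,1]]'; python3 -m inch '[[0,0,0,0,0,0.2,1],[0,0,0,0,0,0.05,1],[0,0,0,0,0,0,1],[0,0,0,0,0,0,1]]'
```

```text
t: 36.62
eef_pos: [605.5, -18.9, 121.4]
tcp_rot: [3.141, 0.001, -0.072]
ft_force: [-4.4, 0.5, 10.8]
opening: 0.004
grip_force: 5.1
t: 37.12
eef_pos: [605.6, -18.9, 120.2]
tcp_rot: [3.141, 0.0, -0.072]
ft_force: [-8.9, 1.0, 21.0]
opening: 0.001
grip_force: 10.4
```

```bash
python3 -m inch '[[0,0,0,0,0,0.1,1],[0,0,0,0,0,0,1],[0,0,0,0,0,-1,1],[0,0,0,0,0,-3,1],[0,0,0,0,0,-2,1],[0,0,0,-2.4,0,0,1],[0,0,0,-2.4,0,0,-0.5],[0,0,0,-2.4,0,0,-0.5],[0,0,0,0,0,0,-0.5],[0,0,0,0,0,0,-0.5],[0,0,0,0,0,0,-0.5],[0,0,0,0,0,0,-0.5],[0,0,0,0,0,0,-0.5],[0,0,0,0,0,0,-0.5]]'
python3 - <<'E'
from h import *
p=env.read_camera("wrist"); C=cloud(p)
for r in rects(C,p["img"],40,55,(400,700,-70,60)): print('blk',r)
for r in rects(C,p["img"],130,150,(560,700,-70,60)): print('head',r)
E
```

```text
t: 38.88
eef_pos: [534.4, -13.7, 177.1]
tcp_rot: [3.142, 0.0, -0.072]
ft_force: [0.8, -0.1, -0.2]
opening: 0.738
grip_force: 0.0
blk ([525.2, -14.6], [45.0, 103.5], 85.9, 45.2, np.int32(5225), [165.0, 134.0, 91.0])
head ([605.7, -19.0], [36.8, 37.3], 85.9, 141.3, np.int32(3348), [50.0, 49.0, 49.0])
```

```bash
python3 -m inch '[[0,0,0,0,0,5,-0.5],[0,0,0,0,0,5,-0.5],[0,0,0,0,0,4,-0.5],[0,0,0,0,0,1.75,-0.5],[0,0,0,0,0,0,1],[0,0,0,0,0,0,1],[0,0,0,0,0,0,1],[0,0,0,0,0,0,1],[0,0,0,0,0,0,1],[0,0,0,0,0,-0.3,1],[0,0,0,-1.7,0,0,1],[0,0,0,-1.7,0,0,1],[0,0,0,-1.7,0,0,1],[0,0,0,-1.7,0,0,1],[0,0,0,0,0,-3,1],[0,0,0,0,0,-5,1],[0,0,0,0,0,0,1]]'
```

```text
t: 41.05
eef_pos: [467.8, -9.0, 105.4]
tcp_rot: [3.141, -0.006, -0.072]
ft_force: [0.1, -0.8, -2.8]
opening: 0.469
grip_force: 30.0
```

```bash
python3 -m inch '[[0,0,0,0.4,4.56,0,1],[0,0,0,0.4,4.56,0,1],[0,0,0,0.4,4.56,0,1],[0,0,0,0.4,4.56,0,1],[0,0,0,0.4,4.56,0,1],[0,0,0,0.4,4.56,0,1],[0,0,0,0.4,4.56,0,1],[0,0,0,0.4,4.56,0,1],[0,0,0,0,0,4,1],[0,0,0,0,0,3,1],[0,0,0,0,0,1.7,1],[0,0,0,0,0,0.2,1],[0,0,0,0,0,0,1]]'; python3 -m inch '[[0,0,0,0,0,0.2,1],[0,0,0,0,0,0,1]]'
```

```text
t: 42.68
eef_pos: [472.1, -374.8, 13.3]
tcp_rot: [-3.141, 0.0, -0.072]
ft_force: [0.0, -0.3, -1.9]
opening: 0.467
grip_force: 30.0
t: 42.92
eef_pos: [472.2, -374.9, 13.0]
tcp_rot: [3.141, -0.0, -0.072]
ft_force: [-3.0, 3.1, 15.3]
opening: 0.472
grip_force: 30.0
```

```bash
python3 -m inch '[[0,0,0,0,0,0,0.2],[0,0,0,0,0,0,-0.4],[0,0,0,0,0,0,-0.4],[0,0,0,0,0,0,-0.4],[0,0,0,0,0,-4,-0.4],[0,0,0,0,0,-5,-0.4],[0,0,0,0,0,-5,-0.4],[0,0,0,0,0,-5,-0.4],[0,0,0,1.15,-4.79,0,-0.4],[0,0,0,1.15,-4.79,0,-0.4],[0,0,0,1.15,-4.79,0,-0.4],[0,0,0,1.15,-4.79,0,-0.4],[0,0,0,1.15,-4.79,0,-0.4],[0,0,0,1.15,-4.79,0,-0.4],[0,0,0,1.15,-4.79,0,-0.4],[0,0,0,1.15,-4.79,0,-0.4],[0,0,0,1.15,-4.79,0,-0.4],[0,0,0,1.15,-4.79,0,-0.4]]'; python3 -m inch '[[0,0,0,1.15,-4.79,0,-0.4],[0,0,0,1.15,-4.79,0,-0.4],[0,0,-0.165,0,0,0,-0.4],[0,0,-0.165,0,0,0,-0.4],[0,0,-0.165,0,0,0,-0.4],[0,0,-0.165,0,0,0,-0.4],[0,0,-0.165,0,0,0,-0.4],[0,0,-0.165,0,0,0,-0.4],[0,0,-0.165,0,0,0,-0.4],[0,0,-0.165,0,0,0,-0.4],[0,0,-0.165,0,0,0,-0.4],[0,0,-0.165,0,0,0,-0.4],[0,0,0,0,0,0,-0.4]]'
python3 - <<'E'
from h import *
p=env.read_camera("scene");C=cloud(p);save(p,'s8')
for r in rects(C,p["img"],3,18,(350,660,-480,-130),100): print('tray',r)
for r in rects(C,p["img"],32,55,(350,660,-480,-130),100): print('blk',r)
E
```

```text
t: 45.18
eef_pos: [621.7, 96.1, 201.5]
tcp_rot: [3.141, 0.0, -0.072]
ft_force: [0.7, -0.0, -0.4]
opening: 0.701
grip_force: 0.0
t: 46.8
eef_pos: [651.1, 188.3, 201.4]
tcp_rot: [-3.141, 0.0, 1.577]
ft_force: [-0.7, -0.4, -1.0]
opening: 0.701
grip_force: 0.0
tray ([488.6, -317.7], [306.7, 254.3], 84.8, 7.0, np.int32(3752), [226.0, 209.0, 141.0])
blk ([485.1, -375.2], [47.4, 151.8], 86.7, 41.4, np.int32(586), [230.0, 196.0, 127.0])
blk ([495.1, -256.2], [46.4, 121.9], 86.2, 41.3, np.int32(472), [234.0, 210.0, 140.0])
```

```bash
python3 -m inch '[[0,0,0,0,0,5,-0.4],[0,0,0,0,0,4,-0.4],[0,0,0,0,0,2.7,-0.4],[0,0,0,0,0,0,1],[0,0,0,0,0,0,1],[0,0,0,0,0,0,1],[0,0,0,0,0,0,1],[0,0,0,0,0,0,1],[0,0,0,0,0,0,1],[0,0,0,0,0,0,1],[0,0,0,0,0,0,1],[0,0,0.131,0.056,-0.85,0,1],[0,0,0.131,0.056,-0.85,0,1],[0,0,0.131,0.056,-0.85,0,1],[0,0,0.131,0.056,-0.85,0,1],[0,0,0.131,0.056,-0.85,0,1],[0,0,0.131,0.056,-0.85,0,1],[0,0,0,0,0,0,1]]'
```

```text
t: 49.1
eef_pos: [604.9, 207.2, 84.8]
tcp_rot: [3.141, 0.0, 0.793]
ft_force: [-0.9, -1.2, 3.7]
opening: 0.167
grip_force: 30.0
```

```bash
python3 -m inch '[[0,0,0.131,0.056,-0.85,0,1],[0,0,0.131,0.056,-0.85,0,1],[0,0,0.131,0.056,-0.85,0,1],[0,0,0.131,0.056,-0.85,0,1],[0,0,0.131,0.056,-0.85,0,1],[0,0,0,0,0,0,1]]'
```

```text
t: 49.85
eef_pos: [586.3, 244.6, 84.7]
tcp_rot: [3.141, 0.0, 0.14]
ft_force: [-2.2, -1.9, 7.3]
opening: 0.166
grip_force: 30.0
```

```bash
python3 -m inch '[[0,0,0.131,0.056,-0.85,0,1],[0,0,0,0,0,0,1]]'; python3 -m inch '[[0,0,0,0,-0.1,0,1],[0,0,0,0,-0.1,0,1],[0,0,0,0,0,0,1]]'
```

```text
t: 50.1
eef_pos: [585.7, 252.8, 84.8]
tcp_rot: [3.141, 0.0, 0.01]
ft_force: [-2.7, -1.1, 6.1]
opening: 0.164
grip_force: 30.0
t: 50.48
eef_pos: [585.6, 253.1, 84.7]
tcp_rot: [3.139, 0.001, 0.011]
ft_force: [-2.9, -11.7, 8.5]
opening: 0.165
grip_force: 30.0
```

Stop reached. Release, rise, back off, and check.

```bash
python3 -m inch '[[0,0,0,0,0.15,0,1],[0,0,0,0,0,0,0.4],[0,0,0,0,0,0,-0.2],[0,0,0,0,0,0,-0.2],[0,0,0,0,0,0,-0.2],[0,0,0,0,0,-4,-0.2],[0,0,0,0,0,-5,-0.2],[0,0,0,-3,0,-5,-0.2],[0,0,0,-4,0,-3,-0.2],[0,0,0,0,0,0,-0.2],[0,0,0,0,0,0,-0.2]]'
python3 - <<'E'
from h import *
p=env.read_camera("wrist"); C=cloud(p)
X,Y,Z=C[...,0],C[...,1],C[...,2]
q=C[(Z>103)&(Z<112)&(abs(Y-252)<40)&(X>540)&(X<622)][:,:2].astype(np.float32); print(cv2.minAreaRect(q))
p=env.read_camera("scene");C=cloud(p);save(p,'s9')
for r in rects(C,p["img"],32,55,(350,660,-480,-130),100): print('blk',r)
for r in rects(C,p["img"],130,155,(560,700,-100,100),8): print('head',r)
E
```

```text
t: 51.85
eef_pos: [516.0, 253.2, 254.2]
tcp_rot: [3.141, -0.0, 0.006]
ft_force: [-0.1, 0.5, -0.3]
opening: 0.6
grip_force: 0.0
((591.8814086914062, 251.42481994628906), (60.22256088256836, 15.432801246643066), 0.13443906605243683)
blk ([486.1, -375.2], [46.8, 149.8], 86.4, 41.6, np.int32(583), [232.0, 197.0, 128.0])
blk ([494.7, -255.3], [46.2, 120.6], 85.7, 41.3, np.int32(470), [234.0, 211.0, 140.0])
head ([607.2, -19.8], [35.4, 34.9], 5.6, 141.6, np.int32(121), [61.0, 57.0, 57.0])
```

View pics/s9.png

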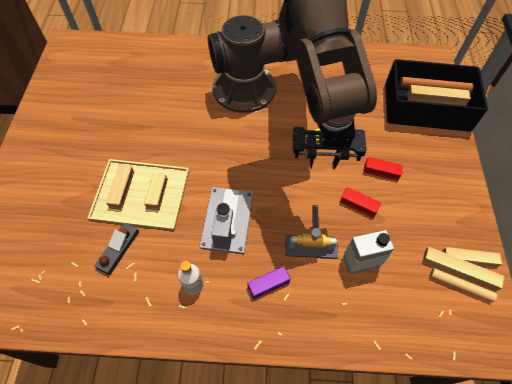

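The scene picture shows both blocks flat in the tray at about (118,187) and (155,192). The handle is across the pipe at (315,215), the plunger is up, and the bystanders have not moved.

```bash
python3 -c "
from cell import env
print(env.job_done())"
```

```text
the job is handed in; nothing more can be done
None
```

I handed the job in; no verdict came back. Both blocks on the bench (short, then middle; no long one was there) were numbered with the air on and lie flat in the tray. The plunger is up, the air is off, and the bottle, tin and plane are where they were.

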